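# Seat the filter slide under the photometer's drag spring

## Task

The filter slide lies too high in its holder to go under the bridge: with the fingertips press it down hard on its ribbed thumb pad, against the sprung bed, and keep it down while you push it along under the bridge and the brass drag spring until its nose is fully home against the sensor head. Then take the fingers away and leave it there. Never lift the slide, and do not disturb anything else on the bench.

Things in the scene. Friction and masses are not known exactly. Their poses are not given: they have to be found in the camera images.
- slide: aluminium filter slide in the holder's channel (the one to push): plate 110 long (x) x 50 wide x 16 thick, 0.14 to 0.28 kg. Origin: centre of its underside; x points to its nose, the way it must travel. A cross ridge stands 8 mm high on its top from x = -11 to -3 mm; behind it (x = -55 to -11) is the flat ribbed thumb pad, ahead of it a flat tongue with a round glass filter
- slide_pad (a point): point on the thumb pad (the slide's top face, 16 mm above its underside), on the centre line, 15 mm behind the ridge's rear face: where to press. Axes as the slide's. Fingers pressing here can push forward against the ridge's rear face; sliding it pressed down takes 5 to 12 N, and the push force climbs sharply beyond that once the nose is against the stop
- holder: fixed slide holder on the bench, 85 wide, from x = -112 to 160 mm. Origin: on the bench under the channel's middle line; x along the channel, the way the slide travels, z up. Two rails (inner faces y = +-26.5, tops 26 mm above the bench); rear stop at x = -100. Sprung bed's top 22 mm above the bench when up, 15 when down. The slide's pad is thus at 38 mm raised, 31 mm pressed down
- bridge (a point): middle of the underside of the bridge's front face, at holder x = 60, 34 mm above the bench. The bridge crosses the channel from x = 60 to 72, its top at 46 mm. The raised slide's nose (top 38 mm) hits it; pressed fully down (31 mm) it passes. The brass drag spring slopes down behind it to x = 101
- stop (a point): middle of the sensor head's front face where the slide's nose stops, at holder x = 106, 23 mm above the bench; the head is 52 mm high. Fully home the slide's origin is at holder x = 51, the ridge's rear face at x = 40. Let go there, the slide rises about 3 mm against the bridge and stays, held by friction
- bed (a joint): how far the sprung bed under the slide is pressed down, m: 0 up, 0.007 fully down at a solid stop. With the slide on it, it begins to sink at about 6 N and is fully down at about 15 N
- leaf (a joint): lift angle of the brass drag spring (30 mm wide, 28 mm long, hinged to the bridge), rad: 0 at rest with its tip 26 mm above the bench; about 0.17 with the pressed slide under it, 0.28 once it is let go, bearing on the slide with about 5 N
- spare_slide: another, identical slide lying on the bench beside the holder; leave alone. Origin as for the slide
- vial: amber glass vial, 28 diameter x 45 high, beside the holder; leave alone. Origin: centre of its underside
- pot: white plastic pot, 44 diameter x 50 high, beside the holder; leave alone. Origin: centre of its underside
- collar: white plastic ring, 44 diameter x 12 high, beside the holder; leave alone. Origin: centre of its underside
- screwdriver: screwdriver lying to the right of the holder; leave alone. Origin: under its middle
- beaker: glass beaker, 70 diameter x 90 high, on the left; leave alone. Origin: centre of its underside
- sample_bottle: white sample bottle, 50 diameter x 95 high, on the left; leave alone. Origin: centre of its underside
Not all that is in view belongs to the job. Leave any green or red look-alike of the slide alone.

How it is judged:
By the outcome, as a careful person would: the job done as asked, in the order asked, and still so for the second after the job is handed in, with the robot touching nothing.
It also fails if it takes over 48 s, if anything falls off the work surface, if the arm or the gripper's body presses on something with over 40 N, if the wrist force passes 120 N, or if a joint passes its speed limit or range.

## Robot

A 6-joint arm with a two-finger parallel gripper is mounted at the origin on the work surface. World frame = base frame: x ahead of the robot, y to its left, z up, the work surface at z = 0. Lengths are in m, angles in rad, forces in N, time in s.
With the tool pointing down it reaches from about 0.3 to 0.775 m from the base axis. Payload 14.6 kg.
Tool frame: the origin (TCP) lies midway between the tips of the shut fingers; the grasp point (between the pads) lies 19 mm behind it (ctrl.pinch_z is the distance from the TCP to the grasp point, in m); z points along the fingers, y is the line along which they close (so a half turn about z gives the same grasp; the last joint's range is limited). The gripper opens to 94 mm and grips with 3 to 60 N. Pads are 16 mm wide; open, the fingers measure 119 mm over their backs; the gripper's body (75 mm by 177 mm) begins 78 mm behind the grasp point.
Start: joints at [-1.223, 0.3, 1.521, -0, 1.321, -0.067], TCP at [0.222, -0.503, 0.205] pointing down, gripper open.
Joint ranges: [-3.03, 3.03], [-0.79, 2.21], [0.23, 2.52], [-1.04, 4.18], [0, 3.07], [-2.55, 2.55]. Speed limits (rad/s): [2.22, 2.22, 2.57, 3.14, 3.14, 3.14].

## Interface

Orientations are given as [roll, pitch, yaw] about the fixed x, y, z axes, in that order (R = Rz(yaw) Ry(pitch) Rx(roll)).
In Python, from station import ctrl gives the robot as it stands.
- The arm moves only by the tool jog_arm, never from a script. Its argument "motion" is a list of rows, each a list of 7 numbers: the shift along the tool's x, y, z in m, then the turn, a rotation vector about the tool's x, y, z in rad, then the opening, from -1 (shut) to 1 (fully open). In form: [[tx, ty, tz, rx, ry, rz, gripper], ...]. A call has 1 to 5 rows; each row shifts and turns the commanded pose from where the row before left it, along the tool's axes as they then stand; what a row does not reach is not made up. A row lasts 1/10 s, in which the tool goes at most 50 mm and 8.59 degrees, less where a joint would pass 70% of its speed; a pose out of reach is approached as far as the arm can. A call is refused whole if a number of a shift passes 0.05 or a number of a turn 0.15, either way. A call with a gripper value outside its range is refused whole. The fingers move at their own pace and stop on an object; "squeeze" is the grip in N (left out, the last holds). Time passes only in rows, so rows that do not move let the fingers close. It gives the time, the measured TCP pose, the force, the opening and the grip force at its end, in the units of the state.
- ctrl.get_obs(): the state, without advancing time (a new reading comes with each control period).
- ctrl.camera(name): name is "scene" or "top"; returns the picture (420x560x3 uint8, red, green, blue); there is no depth.
- ctrl.camera_model(name): a dict with "intrinsics" (3x3 intrinsics, pixels), "rvec" (rotation vector, rad) and "tvec" (3), from world to camera coordinates, as OpenCV has them. Camera axes: x right, y down, z forward; pixel columns grow to the right and rows downward; lengths in m; the calibration is good to about 2 mm. A picture is of the moment at which its call begins. camera_model takes no time and is no camera call.
- ctrl.hand_in(): hands the job in; it is judged then, once.
The state is a dict: "time_s": time; "qpos": joint angles; "joint_vel": joint speeds; "tau": joint torques, N m; "ee_pos": TCP position; "eef_rot": TCP orientation; "force": force on the tool from outside, world axes, zero at the start; "moment": the same for the moment, N m; "grip_width": finger opening in m; "grip_force": force on a finger pad.
Only numpy, scipy, OpenCV 4.12 (cv2) and the standard library are available. Lean on these libraries where they do the work, as an engineer would, in place of code of your own. Each camera call takes 0.05 s, during which the arm holds its last target. There are 200 camera calls.

## Working session

There is one attempt and no reset: what is moved stays moved. The work goes in short steps, Python scripts to look and compute and a tool call to move; the robot and the scene stay as the last step left them, time stands still between calls to the robot, and variables do not carry over. Pictures are saved under pics/ and viewed, at most 10 in all, crops included, and the job is handed in when it is done.

Besides the shell and the picture viewer there is one more tool, called after "Emit:" in YAML: its name, and indented under it one key for each argument. jog_arm: Moves the arm, as the interface text tells. Its arguments: {"type":"object","properties":{"motion":{"type":"array"},"squeeze":{"type":"number"}},"required":["motion"]}

```bash
mkdir -p pics
python3 - <<'E'
from station import ctrl
import cv2
for n in("top","scene"):
    im=ctrl.camera(n); cv2.imwrite(f"pics/{n}0.png",im[:,:,::-1])
    m=ctrl.camera_model(n); R=cv2.Rodrigues(m["rvec"])[0]; print(n,m["intrinsics"],(-R.T@m["tvec"]),R)
o=ctrl.get_obs(); print(o)
E
```

```text
top [[464.45855944   0.         281.56058875]
 [  0.         464.45855944 212.01713846]
 [  0.           0.           1.        ]] [0.41998022 0.02853949 1.00550941] [[-2.45539825e-03 -9.99645247e-01  2.65207523e-02]
 [-9.95908670e-01  4.88095480e-05 -9.03654675e-02]
 [ 9.03321156e-02 -2.66341303e-02 -9.95555489e-01]]
scene [[383.69588519   0.         276.02600269]
 [  0.         383.69588519 214.0176538 ]
 [  0.           0.           1.        ]] [ 1.1479865  -0.19043179  0.57399353] [[ 0.26797176  0.96318315  0.02166467]
 [ 0.61181345 -0.15275862 -0.77611153]
 [-0.74422808  0.22123071 -0.6302234 ]]
{'time_s': 0.1, 'qpos': array([-1.22255845e+00,  3.00405451e-01,  1.52152411e+00,  2.19456685e-05,
        1.32067120e+00, -6.65378330e-02]), 'joint_vel': array([ 6.29222534e-05,  1.23675413e-03, -2.48307145e-03,  3.45500375e-04,
       -1.33722487e-03,  4.36402817e-04]), 'tau': array([ 7.07568997e-04, -5.32645118e+01, -3.53287375e+01,  7.09506450e-02,
        2.34713947e-02, -7.29455860e-05]), 'ee_pos': array([ 0.2215968 , -0.50313211,  0.20494643]), 'eef_rot': array([-3.14058818e+00, -8.82384513e-05,  4.14770224e-01]), 'force': array([-0.50210453, -0.06845036,  0.11615878]), 'moment': array([-0.04627018, -0.00296354,  0.00983253]), 'grip_force': 0.0, 'grip_width': 0.0941227807246195}
```

View pics/top0.png

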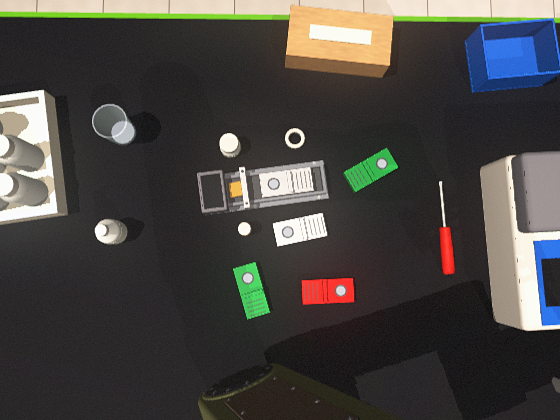

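View pics/scene0.png

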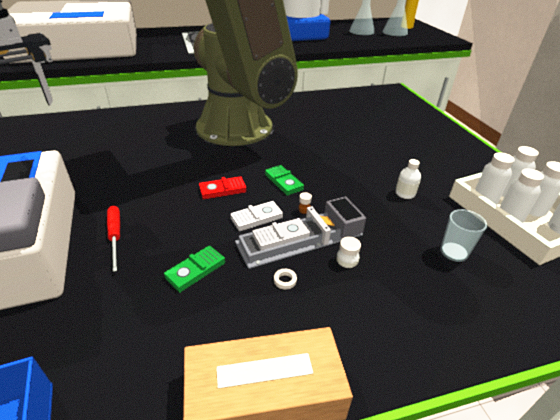

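The top view shows the holder at about (200–327, 162–212). The slide is in its right half with its pad at about (300, 181), and the sensor head is at the left, about (211, 191). Travel is to image left, roughly world +y. The spare slide is at (300, 229). Next I'll zoom in.

Run:
```python
import cv2
im=cv2.imread("pics/top0.png")[150:225,190:335]
cv2.imwrite("pics/c0.png",cv2.resize(im,None,fx=5.5,fy=5.5,interpolation=cv2.INTER_CUBIC))
im=cv2.imread("pics/scene0.png")[190:270,230:372]
cv2.imwrite("pics/c1.png",cv2.resize(im,None,fx=5.5,fy=5.5,interpolation=cv2.INTER_CUBIC))
```

```text
(no output)
```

View pics/c0.png

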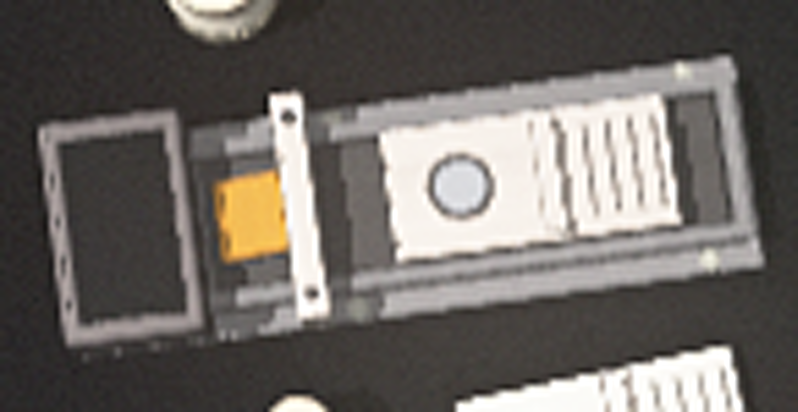

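View pics/c1.png

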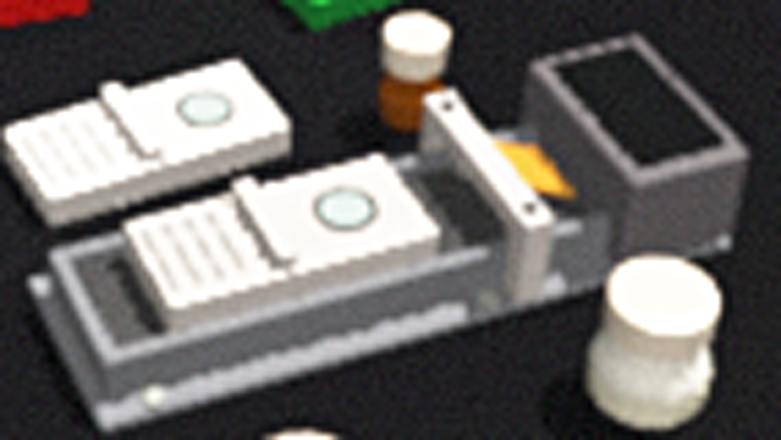

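The top crop shows the slide's plate with corners at crop (381,131), (398,262), (663,95) and (682,222). The ridge is around x=565, the bridge runs (285,95)–(313,318), and the spring is orange. The scene crop agrees: the nose faces the bridge with a gap, and the channel is clear. Next I'll measure the slide in both views.

```bash
cat > h.py <<'E'
import cv2,numpy as np
from station import ctrl
def ray(n,px,z):
    m=ctrl.camera_model(n);R=cv2.Rodrigues(m["rvec"])[0];c=-R.T@np.array(m["tvec"]).ravel()
    uv=cv2.undistortPoints(np.float64(px).reshape(-1,1,2),m["intrinsics"],None).reshape(-1,2)
    d=np.c_[uv,np.ones(len(uv))]@R
    return c+d*((z-c[2])/d[:,2])[:,None]
def slide(n,im,near,z):
    g=cv2.resize(im,None,fx=4,fy=4,interpolation=cv2.INTER_CUBIC).min(2)
    cs,_=cv2.findContours((g>185).astype(np.uint8),0,1)
    c=min((c for c in cs if cv2.contourArea(c)>3000),key=lambda c:-cv2.pointPolygonTest(c,(near[0]*4.,near[1]*4.),True))
    return cv2.approxPolyDP(cv2.convexHull(c),12,True).reshape(-1,2)/4-.375
E
python3 - <<'E'
from h import *
np.set_printoptions(precision=4,suppress=True)
im=cv2.imread("pics/top0.png");p=slide("top",im,(300,181),.038);w=ray("top",p,.038)
print("auto",p,w)
r=cv2.minAreaRect(np.float32(w[:,:2]*1000));print(r)
off=np.array([190,150])
q=np.array([[381,131],[398,262],[682,222],[663,95]])/5.5+off-.4
w=ray("top",q,.038)[:,:2];print("hand",w,w.mean(0),np.linalg.norm(np.diff(w,axis=0),axis=1))
off=np.array([230,190])
q=np.array([[380,153],[440,240],[178,305],[125,222]])/5.5+off-.4
w=ray("scene",q,.038)[:,:2];print("scene",w,w.mean(0),np.linalg.norm(np.diff(w,axis=0),axis=1))
# rail/holder checks: bridge top corners at z=.046, sensor head top at .052, rear end
o=np.array([190,150])
b=ray("top",np.array([[270,95],[301,95],[300,318],[328,316]])/5.5+o-.4,.046)[:,:2];print("bridge",b,b.mean(0))
h=ray("top",np.array([[180,110],[205,328],[40,128],[70,345]])/5.5+o-.4,.052)[:,:2];print("head",h)
b=ray("scene",np.array([[424,100],[456,92],[521,222],[551,213]])/5.5+off-.4,.046)[:,:2];print("bridge sc",b,b.mean(0))
E
```

```text
auto [[309.375 166.875]
 [312.875 189.875]
 [261.875 196.625]
 [258.875 173.625]] [[ 0.6036 -0.0564  0.038 ]
 [ 0.5546 -0.0634  0.038 ]
 [ 0.5402  0.0439  0.038 ]
 [ 0.5889  0.0502  0.038 ]]
((571.9148559570312, -6.479576110839844), (49.52978515625, 108.22908020019531), 7.647094249725342)
hand [[ 0.5894  0.0502]
 [ 0.5389  0.0437]
 [ 0.5544 -0.0649]
 [ 0.6036 -0.058 ]] [ 0.5716 -0.0073] [0.0509 0.1097 0.0497]
scene [[ 0.5385  0.0429]
 [ 0.5936  0.0489]
 [ 0.6037 -0.0563]
 [ 0.5542 -0.065 ]] [ 0.5725 -0.0074] [0.0554 0.1057 0.0502]
bridge [[0.6017 0.0922]
 [0.6017 0.0804]
 [0.5166 0.0804]
 [0.5174 0.0699]] [0.5594 0.0807]
head [[0.5948 0.1256]
 [0.5122 0.1155]
 [0.5878 0.178 ]
 [0.5059 0.1657]]
bridge sc [[0.5198 0.0674]
 [0.5179 0.0818]
 [0.5997 0.0786]
 [0.5977 0.0916]] [0.5588 0.0798]
```

Both views agree within about 1 mm:
- **Slide:** centre (0.572, -0.007), yaw 97.6°.
- **Sizes:** plate 110 × 50, as given.
- **Bridge:** centre (0.559, 0.080).
- **Slide in holder:** x ≈ -22, so it has about 73 mm to travel.

First I'll move clear of the machine with the fingers shutting, then turn so that tool x lies along the travel.

Emit:
jog_arm:
  motion:
    - [0.0216, -0.0342, -0.008, 0, 0, 0, -1]
    - [0.0216, -0.0342, -0.008, 0, 0, 0, -1]
    - [0.0216, -0.0342, -0.008, 0, 0, 0, -1]
    - [0.0216, -0.0342, -0.008, 0, 0, 0, -1]
    - [0.0216, -0.0342, -0.008, 0, 0, 0, -1]
  squeeze: 10

```text
time_s: 0.6
ee_pos: [0.2514, -0.3017, 0.2454]
eef_rot: [-3.141, 0.0, 0.414]
force: [1.2, -0.2, 0.5]
grip_width: 0.0571
grip_force: 0.0
```

Emit:
jog_arm:
  motion:
    - [0, 0, 0, 0, 0, -0.143, -1]
    - [0, 0, 0, 0, 0, -0.143, -1]
    - [0, 0, 0, 0, 0, -0.143, -1]
    - [0, 0, 0, 0, 0, -0.143, -1]
    - [0, 0, 0, 0, 0, -0.143, -1]

```text
time_s: 1.1
ee_pos: [0.2515, -0.3032, 0.2453]
eef_rot: [-3.141, -0.0, 1.136]
force: [0.7, -0.6, -0.1]
grip_width: 0.0177
grip_force: 0.0
```

Emit:
jog_arm:
  motion:
    - [0, 0, 0, 0, 0, -0.143, -1]
    - [0, 0, 0, 0, 0, -0.143, -1]
    - [0, 0, 0, 0, 0, -0.143, -1]
    - [0, 0, 0, 0, 0, -0.143, -1]
    - [0, 0, 0, 0, 0, 0, -1]

```text
time_s: 1.6
ee_pos: [0.2515, -0.3032, 0.2453]
eef_rot: [-3.141, -0.0, 1.704]
force: [-0.1, -0.2, -0.5]
grip_width: 0.001
grip_force: 0.0
```

Emit:
jog_arm:
  motion:
    - [0.0224, 0.0357, 0, 0, 0, 0, -1]
    - [0.0224, 0.0357, 0, 0, 0, 0, -1]
    - [0.0224, 0.0357, 0, 0, 0, 0, -1]
    - [0.0224, 0.0357, 0, 0, 0, 0, -1]
    - [0.0224, 0.0357, 0, 0, 0, 0, -1]

```text
time_s: 2.1
ee_pos: [0.415, -0.1675, 0.2454]
eef_rot: [3.142, 0.0, 1.697]
force: [0.1, -1.1, 0.5]
grip_width: 0.0006
grip_force: 0.0
```

Emit:
jog_arm:
  motion:
    - [0.0224, 0.0357, 0.02, 0, 0, 0, -1]
    - [0.0224, 0.0357, 0.025, 0, 0, 0, -1]
    - [0.0224, 0.0357, 0.025, 0, 0, 0, -1]
    - [0.0224, 0.0357, 0.025, 0, 0, 0, -1]
    - [0.0224, 0.0357, 0.025, 0, 0, 0, -1]

```text
time_s: 2.6
ee_pos: [0.5773, -0.0332, 0.1241]
eef_rot: [-3.141, -0.0, 1.697]
force: [0.6, -1.9, 1.3]
grip_width: 0.0004
grip_force: 0.0
```

Emit:
jog_arm:
  motion:
    - [0, 0, 0.02, 0, 0, 0, -1]
    - [0, 0, 0.02, 0, 0, 0, -1]
    - [0, 0, 0.02, 0, 0, 0, -1]
    - [0, 0, 0.01, 0, 0, 0, -1]
    - [0, 0, 0, 0, 0, 0, -1]

```text
time_s: 3.1
ee_pos: [0.5756, -0.0346, 0.0542]
eef_rot: [-3.139, -0.001, 1.699]
force: [0.7, -0.4, 0.2]
grip_width: 0.0004
grip_force: 0.0
```

Run:
```python
from h import *
o=ctrl.get_obs();print(o["ee_pos"],o["force"],o["eef_rot"])
a=ctrl.camera("top")[:,:,::-1][140:230,180:340];b=ctrl.camera("scene")[:,:,::-1][150:270,220:380]
cv2.imwrite("pics/d0.png",np.vstack([cv2.resize(x,None,fx=f,fy=f,interpolation=2) for x,f in((a,2.75),(b,2.75))]))
```

```text
[ 0.5755722  -0.03455103  0.05423102] [ 0.66451769 -0.42326286  0.2010724 ] [-3.13924089e+00 -6.20137770e-04  1.69926924e+00]
```

View pics/d0.png

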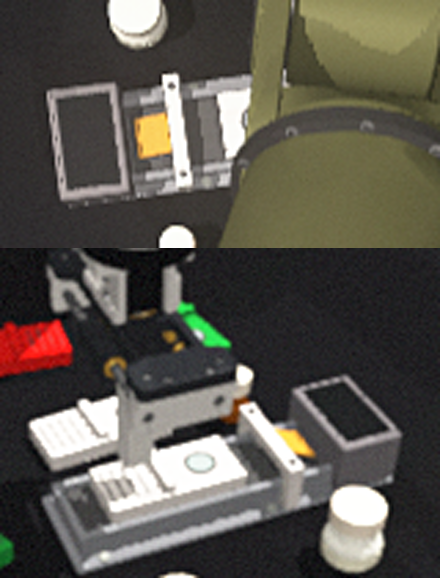

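The fingers hang over the thumb pad, on the centre line and just behind the ridge. In the scene half of the picture the tip is at about (135, 460). Next I lower onto the pad and watch the force.

Emit:
jog_arm:
  motion:
    - [0, 0, 0.008, 0, 0, 0, -1]
    - [0, 0, 0.005, 0, 0, 0, -1]
    - [0, 0, 0.003, 0, 0, 0, -1]
    - [0, 0, 0.002, 0, 0, 0, -1]
    - [0, 0, 0, 0, 0, 0, -1]

```text
time_s: 3.7
ee_pos: [0.5763, -0.0346, 0.0377]
eef_rot: [-3.142, -0.0, 1.702]
force: [-1.9, 0.6, 6.7]
grip_width: 0.0003
grip_force: 3.2
```

Emit:
jog_arm:
  motion:
    - [0, 0, 0.002, 0, 0, 0, -1]
    - [0, 0, 0.002, 0, 0, 0, -1]
    - [0, 0, 0, 0, 0, 0, -1]

```text
time_s: 4.0
ee_pos: [0.5765, -0.0347, 0.0342]
eef_rot: [3.141, 0.0, 1.702]
force: [-3.7, -0.1, 10.8]
grip_width: 0.0005
grip_force: 5.2
```

Emit:
jog_arm:
  motion:
    - [0, 0, 0.002, 0, 0, 0, -1]
    - [0, 0, 0.001, 0, 0, 0, -1]
    - [0, 0, 0, 0, 0, 0, -1]

```text
time_s: 4.3
ee_pos: [0.5767, -0.0347, 0.0317]
eef_rot: [3.14, 0.0, 1.702]
force: [-5.0, 0.2, 13.6]
grip_width: 0.0008
grip_force: 6.8
```

Emit:
jog_arm:
  motion:
    - [0, -0.001, 0.001, 0, 0, 0, -1]
    - [0, 0, 0.001, 0, 0, 0, -1]
    - [0, 0, 0, 0, 0, 0, -1]

```text
time_s: 4.6
ee_pos: [0.5767, -0.0347, 0.031]
eef_rot: [3.138, 0.001, 1.702]
force: [-5.0, 1.1, 22.5]
grip_width: 0.0001
grip_force: 11.4
```

Emit:
jog_arm:
  motion:
    - [0, 0, 0.001, 0, 0, 0, -1]
    - [0, 0, 0, 0, 0, 0, -1]

```text
time_s: 4.8
ee_pos: [0.5768, -0.0347, 0.0309]
eef_rot: [3.137, 0.001, 1.702]
force: [-9.0, 1.6, 32.6]
grip_width: 0.0003
grip_force: 16.5
```

The bed is bottomed: pad at 31 mm, 32 N. Now I push along.

Emit:
jog_arm:
  motion:
    - [0.002, -0.0007, 0, 0, 0, 0, -1]
    - [0.003, 0, 0, 0, 0, 0, -1]
    - [0.003, 0, 0, 0, 0, 0, -1]
    - [0.002, 0, 0, 0, 0, 0, -1]
    - [0, 0, 0, 0, 0, 0, -1]

```text
time_s: 5.3
ee_pos: [0.5763, -0.0262, 0.0311]
eef_rot: [3.134, 0.003, 1.702]
force: [0.9, -6.5, 25.7]
grip_width: 0.0005
grip_force: 12.5
```

Emit:
jog_arm:
  motion:
    - [0.003, 0, 0, 0, 0, 0, -1]
    - [0.003, 0, 0, 0, 0, 0, -1]
    - [0.003, 0, 0, 0, 0, 0, -1]
    - [0.003, 0, 0, 0, 0, 0, -1]

```text
time_s: 5.7
ee_pos: [0.5748, -0.0145, 0.0311]
eef_rot: [3.134, 0.004, 1.701]
force: [1.4, -9.6, 24.6]
grip_width: 0.0006
grip_force: 12.5
```

Emit:
jog_arm:
  motion:
    - [0.003, 0, 0, 0, 0, 0, -1]
    - [0.003, 0, 0, 0, 0, 0, -1]
    - [0.003, 0, 0, 0, 0, 0, -1]
    - [0.003, 0, 0, 0, 0, 0, -1]
    - [0, 0, 0, 0, 0, 0, -1]

```text
time_s: 6.2
ee_pos: [0.5732, -0.0022, 0.0311]
eef_rot: [3.134, 0.003, 1.702]
force: [1.0, -7.1, 26.5]
grip_width: 0.001
grip_force: 12.9
```

Emit:
jog_arm:
  motion:
    - [0.003, 0, 0, 0, 0, 0, -1]
    - [0.003, 0, 0, 0, 0, 0, -1]
    - [0.003, 0, 0, 0, 0, 0, -1]
    - [0.003, 0, 0, 0, 0, 0, -1]

```text
time_s: 6.6
ee_pos: [0.5716, 0.0094, 0.0311]
eef_rot: [3.134, 0.003, 1.701]
force: [0.3, -10.0, 25.7]
grip_width: 0.0005
grip_force: 13.0
```

Emit:
jog_arm:
  motion:
    - [0.003, 0, 0, 0, 0, 0, -1]
    - [0.003, 0, 0, 0, 0, 0, -1]
    - [0.003, 0, 0, 0, 0, 0, -1]
    - [0.003, 0, 0, 0, 0, 0, -1]

```text
time_s: 7.0
ee_pos: [0.57, 0.0213, 0.0311]
eef_rot: [3.134, 0.003, 1.701]
force: [0.3, -10.4, 26.6]
grip_width: 0.0003
grip_force: 13.1
```

Emit:
jog_arm:
  motion:
    - [0.003, 0, 0, 0, 0, 0, -1]
    - [0.003, 0, 0, 0, 0, 0, -1]
    - [0.003, 0, 0, 0, 0, 0, -1]
    - [0.003, 0, 0, 0, 0, 0, -1]

```text
time_s: 7.4
ee_pos: [0.5688, 0.0326, 0.0311]
eef_rot: [3.133, 0.004, 1.701]
force: [1.8, -13.8, 23.7]
grip_width: 0.0004
grip_force: 19.4
```

Emit:
jog_arm:
  motion:
    - [0.002, 0, 0, 0, 0, 0, -1]
    - [0.002, 0, 0, 0, 0, 0, -1]
    - [0, 0, 0, 0, 0, 0, -1]

```text
time_s: 7.7
ee_pos: [0.5681, 0.037, 0.031]
eef_rot: [3.133, 0.004, 1.702]
force: [3.1, -11.8, 24.8]
grip_width: 0.0003
grip_force: 18.9
```

Emit:
jog_arm:
  motion:
    - [0.001, 0, 0, 0, 0, 0, -1]
    - [0.001, 0, 0, 0, 0, 0, -1]
    - [0, 0, 0, 0, 0, 0, -1]

```text
time_s: 8.0
ee_pos: [0.5679, 0.0388, 0.0311]
eef_rot: [3.133, 0.004, 1.701]
force: [1.8, -14.4, 24.4]
grip_width: -0.0
grip_force: 19.2
```

Emit:
jog_arm:
  motion:
    - [0.001, 0, 0, 0, 0, 0, -1]
    - [0.001, 0, 0, 0, 0, 0, -1]
    - [0.001, 0, 0, 0, 0, 0, -1]
    - [0, 0, 0, 0, 0, 0, -1]

```text
time_s: 8.4
ee_pos: [0.5675, 0.042, 0.031]
eef_rot: [3.133, 0.003, 1.702]
force: [2.3, -11.5, 25.4]
grip_width: 0.0004
grip_force: 18.8
```

Emit:
jog_arm:
  motion:
    - [0.001, 0, 0, 0, 0, 0, -1]
    - [0.001, 0, 0, 0, 0, 0, -1]
    - [0, 0, 0, 0, 0, 0, -1]

```text
time_s: 8.7
ee_pos: [0.5672, 0.044, 0.0311]
eef_rot: [3.133, 0.003, 1.702]
force: [1.1, -12.3, 25.2]
grip_width: 0.0003
grip_force: 18.9
```

Emit:
jog_arm:
  motion:
    - [0.001, 0, 0, 0, 0, 0, -1]
    - [0.001, 0, 0, 0, 0, 0, -1]
    - [0, 0, 0, 0, 0, 0, -1]

```text
time_s: 9.0
ee_pos: [0.5669, 0.0459, 0.031]
eef_rot: [3.134, 0.003, 1.701]
force: [1.8, -11.3, 24.5]
grip_width: 0.0004
grip_force: 18.9
```

Emit:
jog_arm:
  motion:
    - [0.001, 0, 0, 0, 0, 0, -1]
    - [0.001, 0, 0, 0, 0, 0, -1]
    - [0, 0, 0, 0, 0, 0, -1]

```text
time_s: 9.3
ee_pos: [0.5668, 0.0467, 0.031]
eef_rot: [3.134, 0.005, 1.701]
force: [3.5, -21.5, 25.2]
grip_width: 0.0005
grip_force: 20.9
```

The force is climbing sharply at TCP holder x ≈ 32, where the ridge face should be at 40. That fits home. I'll push one more mm to confirm.

Emit:
jog_arm:
  motion:
    - [0.001, 0, 0, 0, 0, 0, -1]
    - [0, 0, 0, 0, 0, 0, -1]
    - [0, 0, 0, 0, 0, 0, -1]

```text
time_s: 9.6
ee_pos: [0.5668, 0.0468, 0.031]
eef_rot: [3.134, 0.006, 1.701]
force: [3.5, -27.1, 24.4]
grip_width: 0.0009
grip_force: 22.2
```

Home: the force rises with no further motion. Next I take off most of the push, then lift straight off.

Emit:
jog_arm:
  motion:
    - [-0.001, 0, 0, 0, 0, 0, -1]
    - [-0.001, 0, 0, 0, 0, 0, -1]
    - [0, 0, 0, 0, 0, 0, -1]

```text
time_s: 9.9
ee_pos: [0.5668, 0.0466, 0.031]
eef_rot: [3.134, 0.003, 1.701]
force: [2.0, -14.2, 25.1]
grip_width: 0.0007
grip_force: 19.3
```

Emit:
jog_arm:
  motion:
    - [0, 0, -0.001, 0, 0, 0, -1]
    - [0, 0, -0.001, 0, 0, 0, -1]
    - [0, 0, -0.001, 0, 0, 0, -1]
    - [0, 0, 0, 0, 0, 0, -1]

```text
time_s: 10.3
ee_pos: [0.566, 0.0465, 0.032]
eef_rot: [3.136, 0.003, 1.701]
force: [8.3, -13.8, 4.7]
grip_width: 0.0004
grip_force: 12.9
```

Emit:
jog_arm:
  motion:
    - [-0.0008, 0.0007, -0.0005, 0, 0, 0, -1]
    - [-0.0005, 0, -0.0005, 0, 0, 0, -1]
    - [0, 0, 0, 0, 0, 0, -1]

```text
time_s: 10.6
ee_pos: [0.566, 0.0463, 0.0326]
eef_rot: [3.138, 0.002, 1.701]
force: [4.0, -6.9, 5.3]
grip_width: 0.0002
grip_force: 8.0
```

Emit:
jog_arm:
  motion:
    - [-0.001, 0, -0.001, 0, 0, 0, -1]
    - [-0.001, 0, -0.001, 0, 0, 0, -1]
    - [0, 0, -0.002, 0, 0, 0, -1]
    - [0, 0, -0.003, 0, 0, 0, -1]
    - [0, 0, 0, 0, 0, 0, -1]

```text
time_s: 11.1
ee_pos: [0.5646, 0.0453, 0.0387]
eef_rot: [-3.141, -0.0, 1.702]
force: [0.1, 1.1, 1.0]
grip_width: 0.0003
grip_force: 0.0
```

Clear. Now up and away, back the way it came, so the top camera can see.

Emit:
jog_arm:
  motion:
    - [0, 0, -0.02, 0, 0, 0, -1]
    - [0, 0, -0.04, 0, 0, 0, -1]
    - [0, 0, -0.045, 0, 0, 0, -1]
    - [0, 0, -0.045, 0, 0, 0, -1]
    - [0, 0, -0.02, 0, 0, 0, -1]

```text
time_s: 11.6
ee_pos: [0.5655, 0.0454, 0.2127]
eef_rot: [3.137, 0.001, 1.702]
force: [-0.1, 0.3, 0.2]
grip_width: 0.0006
grip_force: 0.0
```

Emit:
jog_arm:
  motion:
    - [-0.04, -0.025, 0, 0, 0, 0, -1]
    - [-0.04, -0.025, 0, 0, 0, 0, -1]
    - [-0.04, -0.025, 0, 0, 0, 0, -1]
    - [-0.04, -0.025, 0, 0, 0, 0, -1]
    - [-0.04, -0.025, 0, 0, 0, 0, -1]

```text
time_s: 12.1
ee_pos: [0.4657, -0.1707, 0.2084]
eef_rot: [-3.141, -0.0, 1.702]
force: [1.1, -0.6, -0.2]
grip_width: 0.0006
grip_force: 0.0
```

Run:
```python
from h import *
a=ctrl.camera("top")[:,:,::-1];b=ctrl.camera("scene")[:,:,::-1]
cv2.imwrite("pics/e_top.png",a)
cv2.imwrite("pics/e0.png",np.vstack([cv2.resize(a[130:240,180:340],None,fx=2.5,fy=2.5,interpolation=2),cv2.resize(b[160:280,220:380],None,fx=2.5,fy=2.5,interpolation=2)]))
```

```text
(no output)
```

View pics/e0.png

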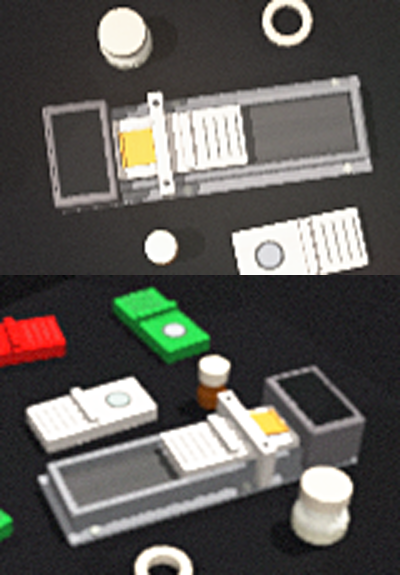

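The slide is under the bridge and the spring, with its rear edge at about (245, 135) in the top part. Everything else looks unmoved. Now I'll check where the rear edge lies (it should be at holder x = -4) and that the neighbours haven't moved.

Run:
```python
from h import *
p=np.array([[243.5,106],[247,164]])/2.5+[180,130]-.3
w=ray("top",p,.034)[:,:2].mean(0);u=np.array([-.133,.991]);print(w,"rear x",(w-[.559,.0803])@u*1e3+66)
A=cv2.imread("pics/top0.png");B=cv2.imread("pics/e_top.png")
d=(cv2.absdiff(cv2.GaussianBlur(A,(3,3),0),cv2.GaussianBlur(B,(3,3),0)).max(2)>45).astype(np.uint8)
for s in cv2.connectedComponentsWithStats(d)[2][1:]:
    if s[4]>8: print(s)
```

```text
[0.56824558 0.01035058] rear x -4.549538779733027
[370 162  28  18 302]
[406 162   4   3   9]
[267 167  47  28 872]
[ 375  166  130  151 9297]
[246 174  17  26 339]
[225 176  18  26 280]
[377 183   8  27 139]
[492 244   3   7  12]
[  322   284   149   136 15239]
[554 383   6   8  23]
[316 384  16  36 145]
[211 391  27   9  61]
[200 406  10  14  50]
[241 415  10   5  39]
```

```bash
python3 -c "
from station import ctrl
print(ctrl.hand_in())"
```

```text
the job is handed in; nothing more can be done
None
```

I pressed the slide fully down, pushed it under the bridge and drag spring until its nose met the sensor head, then released it and handed the job in. A camera check afterwards put its rear edge at holder x ≈ -4.5 mm (nominal -4, calibration ±2 mm), and no other object visibly moved.

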